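# Lock the reading lamp's swing arm with its pin

## Task

This overbed table is about to be wheeled away, so lock its reading lamp: first swing the lamp's arm fully home against the stop on its bracket. Then take the longest of the three steel pins out of the domino tray and put it down through the arm's eye and the bracket's eye below, until its head rests on the arm, and let go. Leave the two shorter pins in the tray and everything else where it is.

Things in the scene. Friction and masses are not known exactly. Their poses are not given: they have to be found in the camera images.
- lamp: bolted-down reading lamp: foot 116 mm wide, 12 mm thick; post 22 mm thick, 186 mm tall. Fixed to the post, along the lamp's -y: a steel lock bracket, 36 mm wide, end 138 mm from the post axis, 100 to 112 mm above the table, with an eye near its end and on its +x edge a stop tab 6 mm thick, top at 150 mm. Origin: on the table under the post axis, z up
- lamp_arm (a joint): swing arm angle, rad: 0 = home at the stop tab, over the bracket; up to 1.3 towards the lamp's -x: the arm points along (-sin q, -cos q) in the lamp's frame. Stiff, stays where left (1.5 N moves it). Level bar 16 mm wide, 140 to 154 mm above the table; 36 mm square boss round its eye, 120 mm from the post axis; conical shade 92 mm wide centred at 250 mm, 88 to 158 mm above the table
- swing_eye (a point): centre of the arm's eye at the arm's top face (154 mm above the table); vertical through hole 13 mm wide, 14 mm deep; axes of the arm: -y points outward along the arm, z up
- swing_bar (a point): top face of the arm's bare bar, 172 mm from the post axis, midway between boss and shade (bare from 138 to 204 mm): a good place to pinch or push the arm; axes as swing_eye
- bracket_eye (a point): centre of the fixed lock bracket's eye at the bracket's top face (112 mm above the table), 120 mm from the post axis; vertical through hole 13 mm wide, 12 mm deep; 28 mm of free space between it and the arm's underside; axes of the lamp
- tray: dark oak domino tray, fixed: towards the robot a solid peg rail 50 x 190 x 34 mm (long along its y) with three holes 12 mm wide, 22 mm deep, 60 mm apart along y; behind it (+x) a pan 85 mm deep, 20 mm tall, with dominoes. Origin: centre of the rail's underside
- long_pin: longest of three steel pins standing in the tray's holes in varying order: shank 10 mm thick, 75 mm long, foot chamfered to 7 mm; cylindrical head 20 mm wide, 32 mm tall. Total 107 mm, about 60 g. Origin: centre of the foot, z towards the head. In the tray the foot is 12 mm, the head top 119 mm above the table
- long_pin_collar (a point): on the axis of the long pin at the underside of its head, 75 mm above its foot
- middle_pin: look-alike pin with a 50 mm shank, same thickness and head, too short for the two eyes (head top 94 mm above the table); origin at its foot
- short_pin: look-alike pin with a 34 mm shank, same thickness and head, too short for the two eyes (head top 78 mm above the table); origin at its foot
- salt_pot: white ceramic salt pot, 52 mm wide, 68 mm tall; origin under its centre
- pill_box: translucent purple seven-day pill organizer, 36 x 182 x 26 mm, long along its y; origin under its centre
- key: brass key lying flat, 65 mm long along its x, 6 mm thick; origin under its centre
- glasses_case: dark glasses case, 160 x 62 x 36 mm, long along its x; origin under its centre
- remote: black remote control, 170 x 45 x 18 mm, long along its x; origin under its centre
Mind the look-alikes: they are no part of the job. Leave any pink look-alike of the long_pin alone.

How it is judged:
On the way, in this order (a step that is already met when the one before it is completed fails the run):
1. the lamp's arm is swung home against its stop (within 0.025 rad), the longest pin still in the tray (value of joint lamp_arm below 0.025 rad and height (world z) of long_pin below 0.03 m), for 0.2 s.
2. the longest pin is lifted out of the tray, its foot more than 50 mm above the table (height (world z) of long_pin above 0.05 m), for 0.1 s.
At the end, for the whole second after the job is handed in: The longest pin stands at rest through both eyes, within 0.12 rad of upright, its foot within 6 mm of the bracket eye's axis and its head's underside within 6 mm of the arm eye's axis and 150 to 158 mm above the table (resting on the arm); the arm is within 0.035 rad of home (horizontal distance between long_pin and bracket_eye below 0.006 m and horizontal distance between long_pin_collar and swing_eye below 0.006 m and height (world z) of long_pin_collar between 0.15 and 0.158 m and angle between long_pin's own z axis and vertical below 0.12 rad and value of joint lamp_arm below 0.035 rad and linear speed of long_pin below 0.02 m/s); the robot touches nothing.
It fails at once if one of the two shorter pins is taken out of the tray or shifted more than 20 mm (distance of any of middle_pin, short_pin from where it was at the start of the episode above 0.02 m).
It fails at once if another object on the table is shifted more than 30 mm (distance of any of salt_pot, pill_box, key, glasses_case, remote from where it was at the start of the episode above 0.03 m).
It also fails if it takes over 59 s, if anything falls off the work surface, if the arm or the gripper's body presses on something with over 40 N, if the wrist force passes 120 N, or if a joint passes its speed limit or range.

## Robot

A 6-joint arm with a two-finger parallel gripper is mounted at the origin on the work surface. World frame = base frame: x ahead of the robot, y to its left, z up, the work surface at z = 0. Lengths are in m, angles in rad, forces in N, time in s.
With the tool pointing down it reaches from about 0.3 to 0.875 m from the base axis. Payload 6.4 kg.
Tool frame: the origin (TCP) lies at the very end of the fingers, on their centre line; the grasp point (between the pads) lies 19 mm behind it (ctrl.hold_point_z is the distance from the TCP to the grasp point, in m); y points along the fingers, x is the direction in which the jaws open and shut, and the axes are right-handed (so a half turn about y gives the same grasp; the last joint's range is limited). The gripper opens to 85 mm and grips with 20 to 120 N. Pads are 22 mm wide; open, the fingers measure 114 mm over their backs; the gripper's body (76 mm by 85 mm) begins 54 mm behind the grasp point. The pads swing forward as they close: fully open they stand 13 mm farther back than shut.
Start: joints at [1.137, 0.181, 1.607, -0, 1.354, -0.206], TCP at [0.13, 0.56, 0.231] pointing down, gripper open.
Joint ranges: [-2.99, 2.99], [-0.89, 2.07], [0.3, 2.58], [-1.14, 4.28], [0, 2.63], [-3.12, 3.12]. Speed limits (rad/s): [2.57, 2.57, 3.01, 3.14, 3.14, 3.14].

## Interface

Orientations are given as a unit quaternion [w, x, y, z].
In Python, from bench import ctrl, imaging gives the robot as it stands.
- The arm moves only by the shell command python3 -m jog 'ROWS'. ROWS is JSON, a list of rows, each a list of 3 entries, a list of its own where there are three numbers: the shift along the tool's x, y, z in cm, then the turn, a rotation vector about the tool's x, y, z in rad, then the finger opening in cm, from 0 to 8.54. A call has 1 to 12 rows; each row shifts and turns the pose as measured when the row begins, along the tool's axes as they then stand; what a row does not reach is not made up. A row lasts 1/12 s, in which the tool goes at most 41.7 mm and 7.16 degrees, less where a joint would pass 70% of its speed; a pose out of reach is approached as far as the arm can. A call is refused whole if a number of a shift passes 4.17 or a number of a turn 0.125, either way. A call with a gripper value outside its range is refused whole. The fingers move at their own pace and stop on an object; the grip force is fixed at half the most. Time passes only in rows, so rows that do not move let the fingers close. It gives the time, the measured TCP pose, the force and the opening at its end, in the units of the state.
- ctrl.get_obs(): the state, without advancing time (a new reading comes with each control period).
- imaging.camera(name): name is "scene" or "top" or "wrist"; returns a dict with "frame" (384x512x3 uint8, red, green, blue), "depth" (384x512 float32, m along the optical axis (not along the pixel's ray), 0 where there is no reading), "K" (3x3 intrinsics, pixels), "R" (3x3) and "t" (3): a world point X has camera coordinates R X + t. Camera axes: x right, y down, z forward; pixel columns grow to the right and rows downward; lengths in m; the calibration is good to about 2 mm. A picture is of the moment at which its call begins.
- ctrl.hand_in(): hands the job in, once; it reports no verdict.
The state is a dict: "time_s": time; "q": joint angles; "dq": joint speeds; "joint_efforts": joint torques, N m; "eef_pos": TCP position; "eef_rot": TCP orientation; "wrist_force": force on the tool from outside, world axes, zero at the start; "torque": the same for the moment, N m; "opening": opening from 0.0 (shut) to 1.0 (fully open).
Only numpy, scipy, OpenCV 4.12 (cv2) and the standard library are available. Lean on these libraries where they do the work, as an engineer would, in place of code of your own. Each camera call takes 0.05 s, during which the arm holds its last target. There are 200 camera calls.

## Working session

There is one attempt and no reset: what is moved stays moved. The work goes in short steps, Python scripts to look and compute and a shell command to move; the robot and the scene stay as the last step left them, time stands still between calls to the robot, and variables do not carry over. Pictures are saved under pics/ and viewed, about 8 in all and at most 12, crops included, and the job is handed in when it is done.

```bash
mkdir -p pics; cat > h.py <<'E'
import numpy as np, cv2
from bench import ctrl, imaging
from scipy.spatial.transform import Rotation as Ro
def grab(n):
    c=imaging.camera(n); np.savez('%s.npz'%n,**c); return c
def load(n): return np.load('%s.npz'%n)
def cloud(c):
    v,u=np.mgrid[:384,:512]; d=c['depth']; K=c['K']
    p=np.stack([(u-K[0,2])/K[0,0]*d,(v-K[1,2])/K[1,1]*d,d],-1)
    return (p-c['t'])@c['R']
def save(c,name,box=None,s=1):
    im=c['frame'][...,::-1]
    if box: im=im[box[1]:box[3],box[0]:box[2]]
    cv2.imwrite('pics/'+name,cv2.resize(im,None,fx=s,fy=s,interpolation=cv2.INTER_CUBIC))
def Rt():
    o=ctrl.get_obs(); w,x,y,z=o['eef_rot']; return o,np.array(o['eef_pos']),Ro.from_quat([x,y,z,w])
E
python3 - <<'E'
from h import *
c=grab('top'); save(c,'top.png',s=1.5); 
c2=grab('scene'); save(c2,'scene.png',s=1.5)
o,p,R=Rt(); print(o,R.as_matrix().round(3)); print(c['t'],c2['t'],c['K'])
E
```

```text
{'time_s': 0.1, 'q': array([ 1.13669721e+00,  1.81517899e-01,  1.60792671e+00, -3.95415683e-06,
        1.35379573e+00, -2.06325960e-01]), 'dq': array([-0.00122608, -0.00487623, -0.00074728,  0.00015456,  0.00084324,
        0.00153686]), 'joint_efforts': array([-1.81335913e-04, -4.45875764e+01, -3.52234912e+01, -2.69081438e-04,
        4.19248259e-03,  3.16738090e-05]), 'eef_pos': array([0.12962014, 0.55967745, 0.23043644]), 'eef_rot': array([-0.55331832,  0.55384341,  0.43942075, -0.44046081]), 'wrist_force': array([-0.42597847,  0.44710846, -0.91327347]), 'torque': array([-0.03139241,  0.04496882, -0.03010483]), 'opening': 1.0022101099421643} [[ 0.226 -0.001 -0.974]
 [ 0.974 -0.001  0.226]
 [-0.002 -1.     0.   ]]
[-0.00916207  0.5576205   1.46993356] [-0.3703815  -0.12664439  1.90167218] [[492.74275896   0.         247.79300301]
 [  0.         492.74275896 193.90802835]
 [  0.           0.           1.        ]]
```

View pics/top.png

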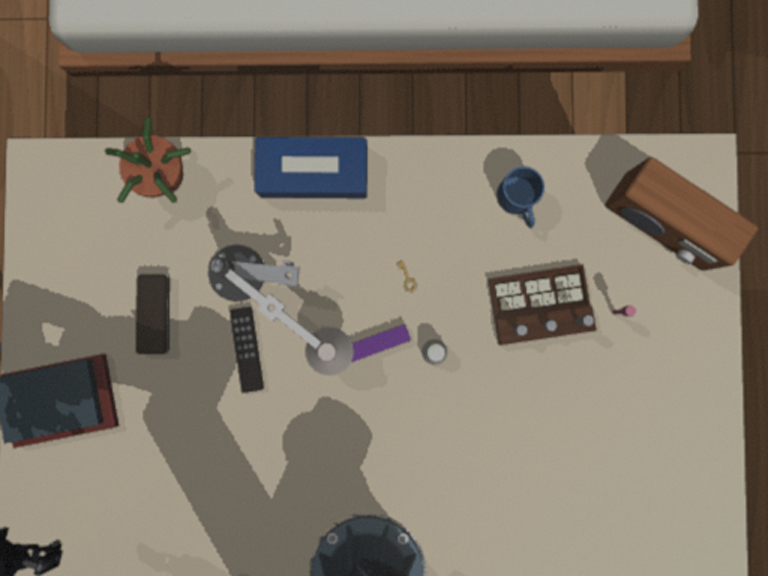

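View pics/scene.png

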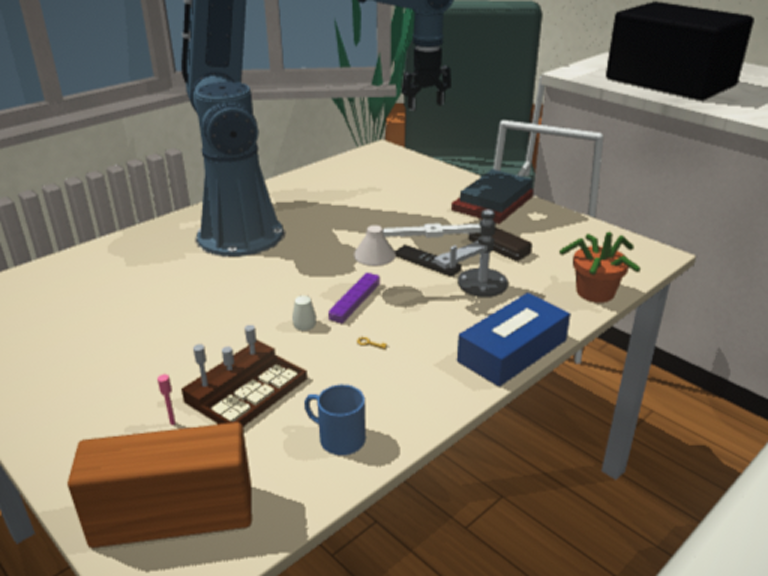

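The top view shows the lamp post near (235,272), with its arm pointing to the shade at (328,352) and the bracket eye near (291,270). The pins are at (522,330), (551,326) and (588,321). The pink look-alike at (630,311) is outside the tray.

```bash
python3 - <<'E'
from h import *
np.set_printoptions(precision=4,suppress=True)
c=load('top'); P=cloud(c)
def at(u,v,r=4,zmin=0,zmax=1):
    u,v=int(u/1.5),int(v/1.5); q=P[v-r:v+r+1,u-r:u+r+1].reshape(-1,3); z=q[:,2]
    q=q[(z>zmin)&(z<zmax)]; return q
for n,u,v in [('p1',522,330),('p2',551,326),('p3',588,321)]:
    q=at(u,v,6); zt=q[:,2].max(); s=q[q[:,2]>max(zt-.012,.06)]; print(n,zt,(s[:,:2].min(0)+s[:,:2].max(0))/2,np.median(s,0),len(s))
X,Y,Z=P[...,0],P[...,1],P[...,2]
# lamp post top
q=at(222,268,10,.16); print('post',q.mean(0),q[:,2].max(),len(q))
# foot disc
m=(Z>.006)&(Z<.018)&(abs(X-at(235,272,2)[:,0].mean())<.1)&(abs(Y-at(235,272,2)[:,1].mean())<.1)
print('foot',X[m].min(),X[m].max(),Y[m].min(),Y[m].max())
for n,u,v in [('arm eye',271,307),('bracket eye',291,270),('shade',328,352),('salt',436,352),('key',406,277),('pill',380,342)]:
    print(n,np.median(at(u,v,2),0))
s=load('scene'); S=cloud(s)
for n,u,v in [('200,350',200,350),('228,352',228,352),('250,330',250,330)]:
    u,v=int(u/1.5),int(v/1.5); print(n,np.median(S[v-1:v+2,u-1:u+2].reshape(-1,3),0))
a=at(271,307,25,.13,.165); # bar points
cen=a[:,:2].mean(0); w,V=np.linalg.eigh(np.cov((a[:,:2]-cen).T)); print('bar',cen,V[:,1],len(a))
b=at(270,272,25,.095,.125); cen=b[:,:2].mean(0); w,V=np.linalg.eigh(np.cov((b[:,:2]-cen).T)); print('brk',cen,V[:,1],len(b),b.min(0),b.max(0))
E
python3 -c "
from h import *
save(load('top'),'lampcrop.png',(125,150,245,260),6)"
```

```text
p1 0.09919210976113853 [ 0.4817 -0.2932] [ 0.4817 -0.2925  0.093 ] 40
p2 0.08391526331460446 [ 0.4902 -0.352 ] [ 0.4902 -0.3522  0.0774] 39
p3 0.12403499939999058 [ 0.4982 -0.4111] [ 0.4982 -0.411   0.118 ] 44
post [0.5968 0.2641 0.181 ] 0.1906626357225883 116
foot 0.4884669253985402 0.6838515665208516 0.14430967162864047 0.3402710432994888
arm eye [0.525  0.1779 0.1485]
bracket eye [0.5949 0.1395 0.1106]
shade [0.4416 0.0678 0.1569]
salt [ 0.4387 -0.1332  0.0665]
key [ 0.5879 -0.0775  0.004 ]
pill [ 0.4553 -0.0259  0.0247]
200,350 [ 0.5077 -0.4153  0.1189]
228,352 [ 0.4981 -0.3536  0.0773]
250,330 [ 0.4872 -0.2998  0.0948]
bar [0.5229 0.1719] [0.6276 0.7786] 488
brk [0.5893 0.1859] [0.118 0.993] 480 [0.5668 0.1273 0.0958] [0.6098 0.2506 0.121 ]
```

View pics/lampcrop.png

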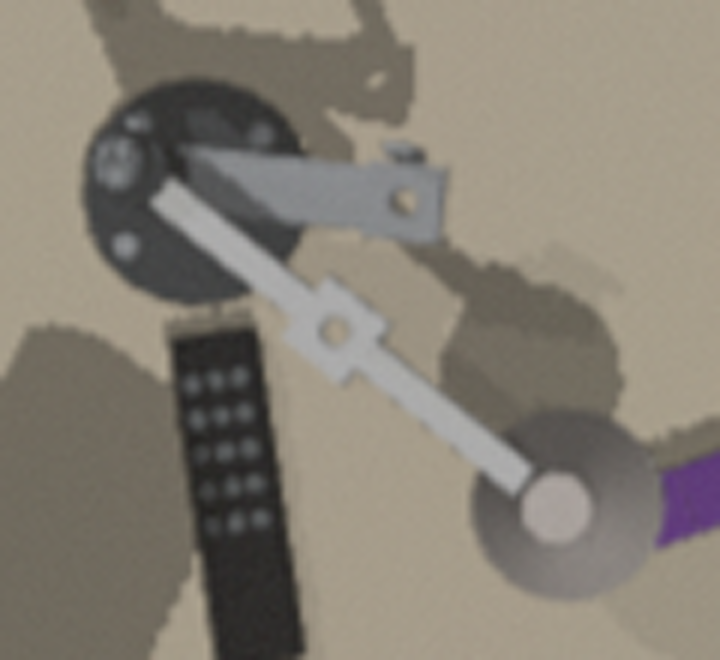

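The crop shows the arm eye at crop (335,330), bracket eye (403,201) and shade tip (557,508). Next I'll turn these into positions and get the push geometry.

```bash
cat >> h.py <<'E'
def onz(c,u,v,z):
    d=c['R'].T@np.linalg.solve(c['K'],[u,v,1.]); C=-c['R'].T@c['t']; return (C+d*(z-C[2])/d[2])
def arm_rel(pts):
    o,p,R=Rt(); M=R.as_matrix()
    print('tcp',p.round(4),'t',round(o['time_s'],2),'F',np.round(o['wrist_force'],1),'x',M[:,0].round(3),'z',M[:,2].round(3))
    for n,q in pts.items(): print(n,np.round(q,4),'tool cm',(100*M.T@(np.array(q)-p)).round(2))
E
python3 - <<'E'
from h import *
np.set_printoptions(precision=4,suppress=True)
c=load('top'); f=lambda x,y,z:onz(c,125+x/6-.42,150+y/6-.42,z)
e=f(335,330,.154);b=f(403,201,.112);s=f(557,508,.158)
print(e,b,s,np.linalg.norm((s-e)[:2]))
d=(s-e)[:2];d/=np.linalg.norm(d); post=e[:2]-.12*d; hd=b[:2]-post; print('post',post,'|b-post|',np.linalg.norm(hd))
q0=np.arctan2(d[1],d[0])-np.arctan2(hd[1],hd[0]); print('q0',q0); hd/=np.linalg.norm(hd)
pts={}
for q in [abs(q0)+.1,0]:
    a=np.arctan2(hd[1],hd[0])-q; u=np.array([np.cos(a),np.sin(a)]); n=np.array([-u[1],u[0]]) # n: +x side
    for off in (.03,.045): pts['q%.2f off%.3f'%(q,off)]=np.r_[post+.172*u-off*n,.138]
    print(u,n)
arm_rel(pts)
E
```

```text
[0.5217 0.171  0.154 ] [0.5836 0.1459 0.112 ] [0.4409 0.0693 0.158 ] 0.1299166101761035
post [0.5963 0.265 ] |b-post| 0.11974868083415095
q0 -0.5646702978346851
[-0.6969 -0.7171] [ 0.7171 -0.6969]
[-0.1063 -0.9943] [ 0.9943 -0.1063]
tcp [0.1296 0.5597 0.2304] t 0.1 F [-0.4  0.4 -0.9] x [ 0.226  0.974 -0.002] z [-0.974  0.226  0.   ]
q0.66 off0.030 [0.4549 0.1625 0.138 ] tool cm [-31.33   9.28 -40.66]
q0.66 off0.045 [0.4442 0.173  0.138 ] tool cm [-30.55   9.28 -39.38]
q0.00 off0.030 [0.5482 0.0971 0.138 ] tool cm [-35.59   9.28 -51.23]
q0.00 off0.045 [0.5333 0.0987 0.138 ] tool cm [-35.77   9.28 -49.74]
```

```bash
python3 -m jog '[[[-2,0,-2.6],[0,0,0],0],[[-2.5,0,-3.2],[0,0,0],0],[[-2.5,0,-3.2],[0,0,0],0],[[-2.5,0,-3.2],[0,0,0],0],[[-2.5,0,-3.2],[0,0,0],0],[[-2.5,0,-3.2],[0,0,0],0],[[-2.5,0,-3.2],[0,0,0],0],[[-2.5,0,-3.2],[0,0,0],0],[[-2.5,0,-3.2],[0,0,0],0],[[-2.5,0,-3.2],[0,0,0],0],[[-2.5,0,-3.2],[0,0,0],0],[[0,0,0],[0,0,0],0]]'
python3 -c "
from h import *
arm_rel({'s45':[.4442,.173,.135],'s30':[.4549,.1625,.135],'h30':[.5482,.0971,.135]})"
```

```text
time_s: 1.1
eef_pos: [0.4111, 0.2066, 0.2261]
eef_rot: [-0.551, 0.552, 0.44, -0.444]
wrist_force: [0.1, -0.1, 1.1]
opening: 0.0
tcp [0.4111 0.2066 0.2261] t 1.1 F [ 0.1 -0.1  1.1] x [ 0.217  0.976 -0.005] z [-0.976  0.217  0.002]
s45 [0.4442 0.173  0.135 ] tool cm [-2.52  9.12 -3.98]
s30 [0.4549 0.1625 0.135 ] tool cm [-3.31  9.12 -5.25]
h30 [0.5482 0.0971 0.135 ] tool cm [ -7.66   9.12 -15.78]
```

```bash
python3 -m jog '[[[-1.2,0,-2],[0,0,0],0],[[-1.2,0,-2],[0,0,0],0],[[0,2,0],[0,0,0],0],[[0,2.5,0],[0,0,0],0],[[0,2.5,0],[0,0,0],0],[[0,2,0],[0,0,0],0],[[0,0,0],[0,0,0],0]]'
python3 -m jog '[[[-0.7,0,-1.3],[0,0,0],0],[[-0.7,0,-1.3],[0,0,0],0],[[-0.6,0,-1.3],[0,0,0],0],[[-0.6,0,-1.3],[0,0,0],0],[[-0.5,0,-1.3],[0,0,0],0],[[-0.5,0,-1.3],[0,0,0],0],[[0,0,0],[0,0,0],0]]'
python3 - <<'E'
from h import *
arm_rel({'h30':[.5482,.0971,.135],'h20':[.5581,.096,.135]})
c=grab('top'); save(c,'push1.png',(125,130,265,240),5)
E
```

```text
time_s: 1.68
eef_pos: [0.4476, 0.1698, 0.1331]
eef_rot: [-0.553, 0.554, 0.438, -0.441]
wrist_force: [-0.9, 0.1, -0.4]
opening: 0.002
time_s: 2.27
eef_pos: [0.5233, 0.1127, 0.1371]
eef_rot: [-0.553, 0.554, 0.439, -0.44]
wrist_force: [0.1, 1.0, 0.6]
opening: -0.001
tcp [0.5233 0.1127 0.1371] t 2.27 F [0.1 1.  0.6] x [ 0.226  0.974 -0.003] z [-0.974  0.226 -0.001]
h30 [0.5482 0.0971 0.135 ] tool cm [-0.95  0.21 -2.78]
h20 [0.5581 0.096  0.135 ] tool cm [-0.84  0.22 -3.77]
```

View pics/push1.png

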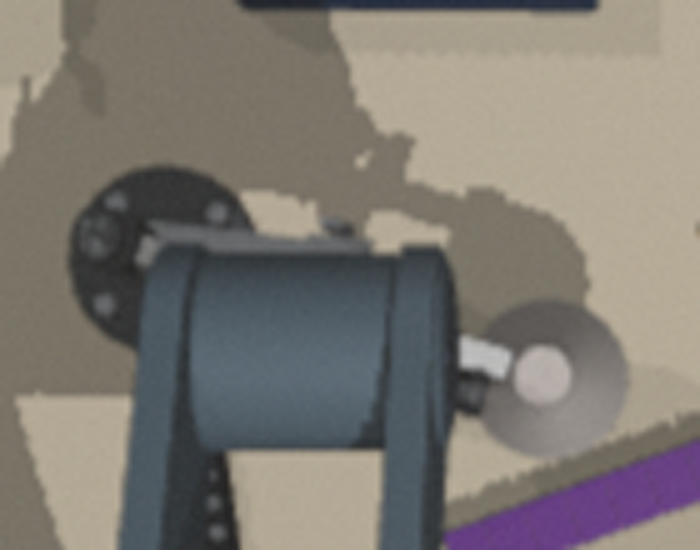

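The arm is following: the shade tip is at crop (543,375). I'll keep pushing towards the stop.

```bash
python3 -m jog '[[[-0.4,0.1,-1.2],[0,0,0],0],[[-0.4,0.1,-1.0],[0,0,0],0],[[0,0,-0.4],[0,0,0],0],[[0,0,0],[0,0,0],0]]'
python3 -m jog '[[[0,0,-0.4],[0,0,0],0],[[0,0,-0.3],[0,0,0],0],[[0,0,0],[0,0,0],0]]'
python3 - <<'E'
from h import *
arm_rel({'h20':[.5581,.096,.135]})
c=grab('top'); d=c['depth']; P=cloud(c)
m=(P[...,2]>.14)&(P[...,2]<.175)&(P[...,1]<.06)&(P[...,1]>-.03)&(abs(P[...,0]-.57)<.1)
print(np.median(P[m],0),m.sum())
E
```

```text
time_s: 2.65
eef_pos: [0.5474, 0.0986, 0.1364]
eef_rot: [-0.553, 0.554, 0.439, -0.44]
wrist_force: [-0.8, 0.9, -0.3]
opening: 0.001
time_s: 2.9
eef_pos: [0.554, 0.0974, 0.1366]
eef_rot: [-0.553, 0.554, 0.439, -0.44]
wrist_force: [-0.5, -0.7, -0.2]
opening: -0.001
tcp [0.554  0.0974 0.1366] t 2.9 F [-0.5 -0.7 -0.2] x [ 0.227  0.974 -0.002] z [-0.974  0.227  0.   ]
h20 [0.5581 0.096  0.135 ] tool cm [-0.04  0.16 -0.43]
[0.56376722 0.02154329 0.15443397] 196
```

```bash
python3 -m jog '[[[0,0,-0.3],[0,0,0],0],[[0,0,0],[0,0,0],0]]'
python3 -m jog '[[[0,0,-0.2],[0,0,0],0],[[0,0,-0.2],[0,0,0],0]]'
python3 -m jog '[[[0,0,-0.2],[0,0,0],0],[[0,0,-0.2],[0,0,0],0]]'
```

```text
time_s: 3.12
eef_pos: [0.5566, 0.0972, 0.1367]
eef_rot: [-0.553, 0.554, 0.439, -0.441]
wrist_force: [0.8, -0.1, 0.5]
opening: 0.001
time_s: 3.28
eef_pos: [0.5594, 0.0968, 0.1365]
eef_rot: [0.554, -0.553, -0.439, 0.441]
wrist_force: [-8.5, 1.3, 5.5]
opening: -0.001
time_s: 3.45
eef_pos: [0.5594, 0.0969, 0.1363]
eef_rot: [0.556, -0.55, -0.437, 0.444]
wrist_force: [-11.2, 1.0, 9.3]
opening: -0.002
```

The TCP has stalled at x=0.5594 with the force rising, so the arm is at the stop. I'll back off and look from above.

```bash
python3 -m jog '[[[0,0,-0.2],[0,0,0],0],[[0,0,0],[0,0,0],0],[[0,0,1.5],[0,0,0],0],[[0,0,2.5],[0,0,0],0],[[0,-3,2],[0,0,0],0],[[0,-4,0],[0,0,0],0],[[0,-4,0],[0,0,0],4.5],[[0,-3,3],[0,0,0],4.5],[[0,0,4],[0,0,0],4.5],[[0,0,4],[0,0,0],4.5],[[0,0,3],[0,0,0],4.5],[[0,0,0],[0,0,0],4.5]]'
python3 - <<'E'
from h import *
c=grab('top'); save(c,'home.png',(125,130,265,240),5)
arm_rel({'pin':[.4982,-.411,.10]})
E
```

```text
time_s: 4.45
eef_pos: [0.3643, 0.142, 0.286]
eef_rot: [0.557, -0.551, -0.436, 0.443]
wrist_force: [-0.1, -0.6, -0.3]
opening: 0.525
tcp [0.3664 0.1416 0.2864] t 4.5 F [ 1.5 -0.2  0. ] x [ 0.227  0.974 -0.002] z [-0.974  0.227  0.01 ]
pin [ 0.4982 -0.411   0.1   ] tool cm [-50.8   18.47 -25.56]
```

View pics/home.png

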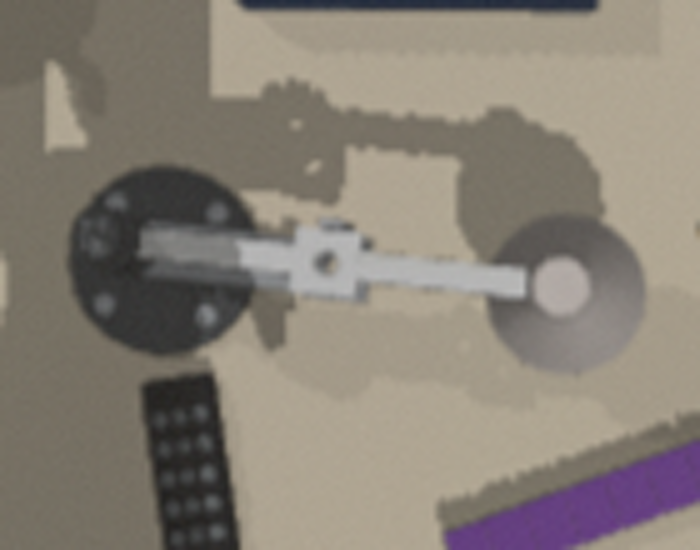

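Home is confirmed: the arm lies over the bracket, with the eye at crop (327,262) and the tip at (562,286). Now over to the pin.

```bash
python3 -m jog '[[[-3.2,0,-1.6],[0,0,0],4.5],[[-3.5,0,-1.8],[0,0,0],4.5],[[-3.5,0,-1.8],[0,0,0],4.5],[[-3.5,0,-1.8],[0,0,0],4.5],[[-3.5,0,-1.8],[0,0,0],4.5],[[-3.5,0,-1.8],[0,0,0],4.5],[[-3.5,0,-1.8],[0,0,0],4.5],[[-3.5,0,-1.8],[0,0,0],4.5],[[-3.5,0,-1.8],[0,0,0],4.5],[[-3.5,0,-1.8],[0,0,0],4.5],[[-3.5,0,-1.8],[0,0,0],4.5],[[-3.5,0,-1.8],[0,0,0],4.5]]'
python3 - <<'E'
from h import *
c=load('top'); 
f=lambda x,y,z:onz(c,125+x/5-.4,130+y/5-.4,z)
c=grab('top') if 0 else c
e=f(327,262,.154);s=f(562,286,.158);print(e,s,np.linalg.norm((s-e)[:2]), 'brk [.5836 .1459]; home eye pred', [.5963-.12*.1063,.265-.12*.9943])
arm_rel({'pin':[.4982,-.411,.20]})
E
```

```text
time_s: 5.5
eef_pos: [0.4933, -0.3291, 0.2872]
eef_rot: [-0.549, 0.553, 0.444, -0.442]
wrist_force: [0.8, 1.0, 0.7]
opening: 0.525
[0.58347107 0.14500942 0.154     ] [0.56967868 0.01606473 0.158     ] 0.12968023510919352 brk [.5836 .1459]; home eye pred [0.5835440000000001, 0.14568400000000004]
tcp [ 0.4933 -0.3291  0.2872] t 5.5 F [0.8 1.  0.7] x [ 0.215  0.977 -0.002] z [-0.977  0.215 -0.007]
pin [ 0.4982 -0.411   0.2   ] tool cm [-7.87  8.75 -2.18]
```

```bash
python3 -m jog '[[[-2.7,0,-0.8],[0,0,0],4.5],[[-2.7,2,-0.8],[0,0,0],4.5],[[-2.3,3,-0.6],[0,0,0],4.5],[[0,1,0],[0,0,0],4.5],[[0,0,0],[0,0,0],4.5],[[0,0,0],[0,0,0],4.5]]'
python3 - <<'E'
from h import *
c=grab('wrist'); save(c,'w1.png',s=1.5)
arm_rel({'pin':[.4982,-.411,.095]}); print(c['R'].round(3),c['t'],c['K'])
P=cloud(c); 
for lo,hi in((.107,.13),(.085,.104),(.07,.084)):
    m=(P[...,2]>lo)&(P[...,2]<hi)&(c['depth']>0); n,l,st,ce=cv2.connectedComponentsWithStats(m.astype(np.uint8))
    for i in range(1,n):
        if st[i,4]>60: q=P[l==i]; print(lo,st[i],np.median(q,0).round(4),((q.min(0)+q.max(0))/2).round(4))
E
```

```text
time_s: 6.0
eef_pos: [0.4995, -0.43, 0.2199]
eef_rot: [-0.55, 0.557, 0.44, -0.439]
wrist_force: [-0.8, -0.7, 0.5]
opening: 0.53
tcp [ 0.4996 -0.4295  0.2201] t 6.05 F [-0.2 -0.6 -0.7] x [ 0.226  0.974 -0.006] z [-0.974  0.226 -0.009]
pin [ 0.4982 -0.411   0.095 ] tool cm [ 1.85 12.49  0.66]
[[ 0.227  0.974 -0.005]
 [ 0.933 -0.216  0.289]
 [ 0.28  -0.071 -0.957]] [ 0.30734495 -0.59322853  0.1968977 ] [[321.71148833   0.         249.52189967]
 [  0.         321.71148833 193.42024248]
 [  0.           0.           1.        ]]
0.107 [259 171  25  28 537] [ 0.4963 -0.4134  0.1186] [ 0.4978 -0.4134  0.1139]
0.107 [103 363  34  21 459] [ 0.6501 -0.5932  0.1171] [ 0.6503 -0.5925  0.1183]
0.085 [391 114  28  25 549] [ 0.4794 -0.2965  0.0936] [ 0.48   -0.2952  0.0906]
0.085 [258 167  23  15  87] [ 0.4896 -0.4133  0.097 ] [ 0.4918 -0.4135  0.0958]
0.085 [173 205  24  19 176] [ 0.5089 -0.4891  0.0951] [ 0.5129 -0.4933  0.0944]
0.085 [ 75 338  11  11  64] [ 0.6198 -0.632   0.0995] [ 0.6199 -0.6315  0.0975]
0.085 [122 350  15  19 194] [ 0.6508 -0.5919  0.0965] [ 0.6497 -0.5906  0.0945]
0.085 [382 369   8  15  77] [ 0.7399 -0.3386  0.0889] [ 0.7413 -0.3385  0.0882]
0.07 [384 113  17  23 155] [ 0.4762 -0.3032  0.0772] [ 0.4793 -0.2993  0.077 ]
0.07 [320 138  23  24 418] [ 0.4882 -0.355   0.0776] [ 0.4889 -0.3543  0.0749]
0.07 [178 202  20  13  65] [ 0.5089 -0.4891  0.0799] [ 0.5129 -0.4931  0.0794]
0.07 [414 338  11  11  65] [ 0.715  -0.2972  0.0792] [ 0.7149 -0.2972  0.0771]
0.07 [377 362   8  22 104] [ 0.7431 -0.3407  0.0772] [ 0.7496 -0.3397  0.0771]
```

View pics/w1.png

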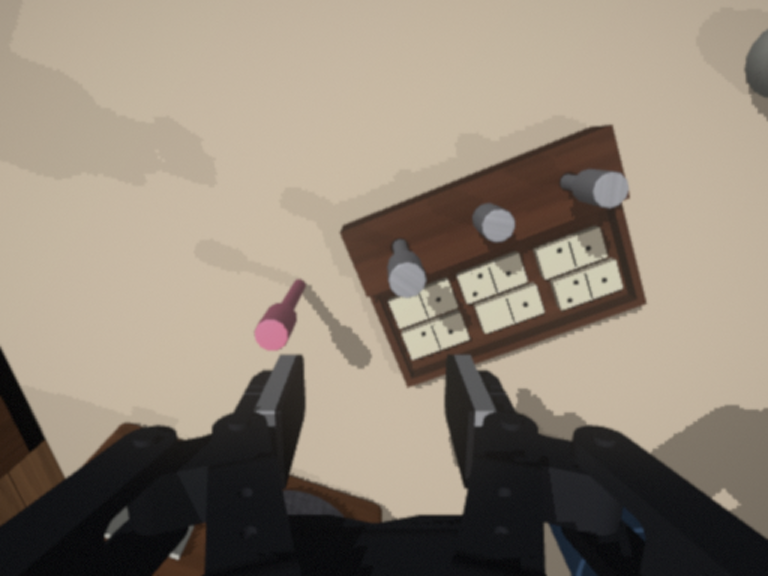

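The long pin's head is at view (407,279), the short and middle pins are at (495,223) and (610,188), and the pink one is at (272,333). Next I'll align over the long pin, descend and grip.

```bash
python3 -m jog '[[[1.0,0,0.4],[0,0,0],4.5],[[0.7,2,0.3],[0,0,0],4.5],[[0,3,0],[0,0,0],4.5],[[0,2,0],[0,0,0],4.5],[[0,0,0],[0,0,0],4.5]]'
python3 - <<'E'
from h import *
c=load('wrist'); print(onz(c,271,185.6,.119))
arm_rel({'pin':[.497,-.4125,.091]})
E
```

```text
time_s: 6.47
eef_pos: [0.5021, -0.4077, 0.1584]
eef_rot: [-0.543, 0.561, 0.442, -0.441]
wrist_force: [-0.7, 1.0, -1.0]
opening: 0.529
[ 0.49702865 -0.41340995  0.119     ]
tcp [ 0.5021 -0.4077  0.1584] t 6.47 F [-0.7  1.  -1. ] x [ 0.22   0.975 -0.014] z [-0.975  0.22  -0.022]
pin [ 0.497  -0.4125  0.091 ] tool cm [-0.48  6.74  0.53]
```

```bash
python3 -m jog '[[[-0.4,0,0.5],[0.022,0,-0.014],4.5],[[0,2,0],[0,0,0],4.5],[[0,2,0],[0,0,0],4.5],[[0,0,0],[0,0,0],4.5]]'
python3 - <<'E'
from h import *
arm_rel({'pin':[.497,-.4130,.091]})
E
```

```text
time_s: 6.8
eef_pos: [0.5006, -0.4075, 0.1277]
eef_rot: [-0.547, 0.554, 0.444, -0.443]
wrist_force: [0.1, 0.6, -0.7]
opening: 0.526
tcp [ 0.5006 -0.4075  0.1277] t 6.8 F [ 0.1  0.6 -0.7] x [ 0.214  0.977 -0.006] z [-0.977  0.214 -0.008]
pin [ 0.497 -0.413  0.091] tool cm [-0.59  3.67  0.27]
```

```bash
python3 -m jog '[[[-0.6,0,0.3],[0.008,0,-0.006],4.5],[[0,1.6,0],[0,0,0],4.5],[[-0.1,1.6,0],[0,0,0],4.5],[[0,0,0],[0,0,0],4.5]]'
python3 - <<'E'
from h import *
arm_rel({'pin':[.497,-.4130,.091]})
E
```

```text
time_s: 7.13
eef_pos: [0.4998, -0.4156, 0.1051]
eef_rot: [-0.546, 0.554, 0.445, -0.444]
wrist_force: [-1.5, 1.4, 0.3]
opening: 0.527
tcp [ 0.4998 -0.4156  0.1051] t 7.13 F [-1.5  1.4  0.3] x [ 0.21   0.978 -0.006] z [-0.978  0.21  -0.009]
pin [ 0.497 -0.413  0.091] tool cm [0.21 1.41 0.34]
```

```bash
python3 -m jog '[[[0.2,0.9,0.4],[0.01,0,-0.006],4.5],[[0,0.7,0],[0,0,0],4.5],[[0,0,0],[0,0,0],4.5]]'
python3 - <<'E'
from h import *
arm_rel({'pin':[.497,-.4130,.091]})
E
```

```text
time_s: 7.38
eef_pos: [0.497, -0.414, 0.091]
eef_rot: [-0.549, 0.551, 0.444, -0.445]
wrist_force: [0.2, -0.4, -0.0]
opening: 0.527
tcp [ 0.497 -0.414  0.091] t 7.38 F [ 0.2 -0.4 -0. ] x [ 0.21   0.978 -0.002] z [-0.978  0.21  -0.001]
pin [ 0.497 -0.413  0.091] tool cm [0.1  0.   0.02]
```

```bash
python3 -m jog '[[[0,0,0],[0,0,0],1.5],[[0,0,0],[0,0,0],1.5],[[0,0,0],[0,0,0],1.5],[[0,0,0],[0,0,0],1.5],[[0,0,0],[0,0,0],1.5],[[0,0,0],[0,0,0],1.5]]'
python3 -m jog '[[[0,-1,0],[0,0,0],1.5],[[0,-2,0],[0,0,0],1.5],[[0,-3,0],[0,0,0],1.5],[[0,-4,0],[0,0,0],1.5],[[0,-4,0],[0,0,0],1.5],[[0,-4,0],[0,0,0],1.5],[[0,-2,0],[0,0,0],1.5],[[0,0,0],[0,0,0],1.5]]'
python3 - <<'E'
from h import *
arm_rel({'eye':[.5835,.1455,.28]})
E
```

```text
time_s: 7.88
eef_pos: [0.4972, -0.4142, 0.0919]
eef_rot: [-0.549, 0.551, 0.444, -0.445]
wrist_force: [0.1, 0.3, -0.2]
opening: 0.214
time_s: 8.55
eef_pos: [0.4957, -0.4123, 0.3028]
eef_rot: [0.551, -0.549, -0.444, 0.445]
wrist_force: [0.1, 0.3, 0.4]
opening: 0.215
tcp [ 0.4957 -0.4123  0.3028] t 8.55 F [0.1 0.3 0.4] x [0.21  0.978 0.   ] z [-0.978  0.21   0.003]
eye [0.5835 0.1455 0.28  ] tool cm [56.37  2.31  3.13]
```

The grip holds: the fingers stopped short of the commanded width. I'll carry it to the eye.

```bash
python3 -m jog '[[[3,0,0.2],[0,0,0],1.5],[[3.9,0,0.2],[0,0,0],1.5],[[3.9,0,0.2],[0,0,0],1.5],[[3.9,0,0.2],[0,0,0],1.5],[[3.9,0,0.2],[0,0,0],1.5],[[3.9,0,0.2],[0,0,0],1.5],[[3.9,0,0.2],[0,0,0],1.5],[[3.9,0,0.2],[0,0,0],1.5],[[3.9,0,0.2],[0,0,0],1.5],[[3.9,0,0.2],[0,0,0],1.5],[[3.9,0,0.2],[0,0,0],1.5],[[3,0,0.2],[0,0,0],1.5]]'
python3 - <<'E'
from h import *
arm_rel({'eye':[.5835,.1455,.28]})
E
```

```text
time_s: 9.55
eef_pos: [0.5654, 0.0445, 0.2964]
eef_rot: [0.553, -0.553, -0.438, 0.443]
wrist_force: [-0.3, -0.2, 0.0]
opening: 0.21
tcp [0.5654 0.0445 0.2964] t 9.55 F [-0.3 -0.2  0. ] x [ 0.224  0.975 -0.005] z [-0.975  0.224  0.004]
eye [0.5835 0.1455 0.28  ] tool cm [10.25  1.59  0.49]
```

```bash
python3 -m jog '[[[3.4,0,0.2],[0,0,0],1.5],[[3.4,0,0.2],[0,0,0],1.5],[[3,0,0.1],[0,0,0],1.5],[[0.3,0,0],[0,0,-0.005],1.5],[[0,0,0],[0,0,0],1.5],[[0,0,0],[0,0,0],1.5]]'
python3 - <<'E'
from h import *
c=grab('wrist'); save(c,'w2.png',(140,150,360,315),3.6)
c=grab('scene');save(c,'s2.png',(250,80,370,190),6)
arm_rel({'eye':[.5835,.1455,.28]})
E
```

```text
time_s: 10.05
eef_pos: [0.5794, 0.1569, 0.2903]
eef_rot: [0.554, -0.548, -0.441, 0.446]
wrist_force: [-0.4, -1.2, -1.3]
opening: 0.213
tcp [0.5796 0.1558 0.2905] t 10.15 F [-0.5 -0.7 -0.2] x [0.216 0.976 0.   ] z [-0.976  0.216  0.012]
eye [0.5835 0.1455 0.28  ] tool cm [-0.92  1.05 -0.62]
```

View pics/w2.png

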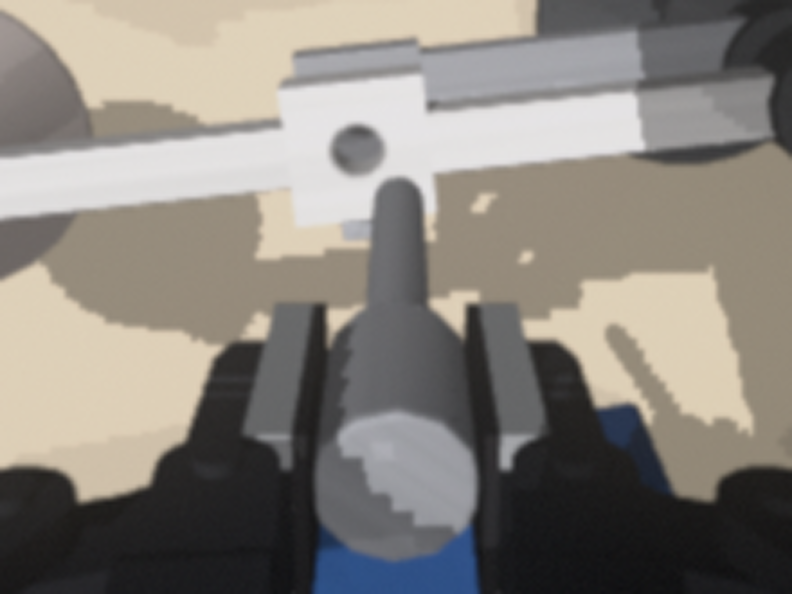

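View pics/s2.png

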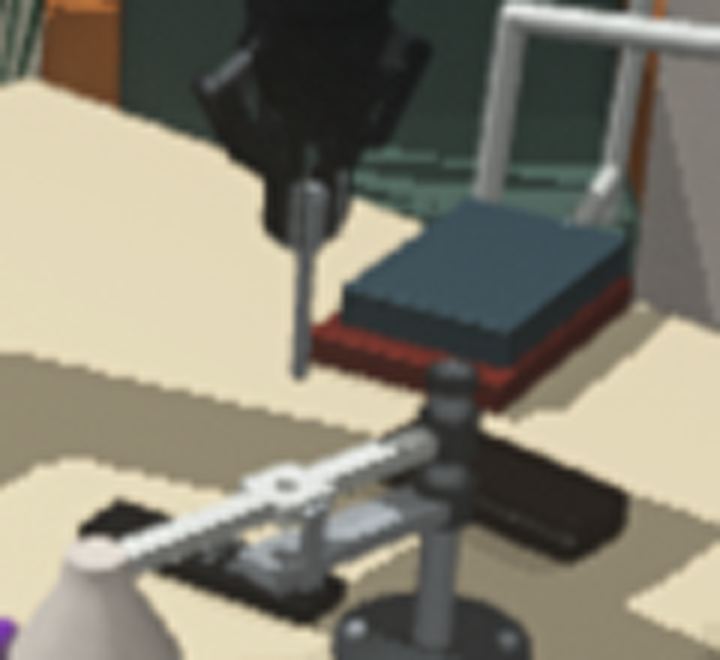

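Wrist crop: the eye is at (358,149), the shank's far end is topped at (398,178) with edges near 372 and 425, and the head-top centre is at (396,485). The scene crop shows the pin upright and held above the arm. I'll compare these with a projected pin model.

```bash
python3 - <<'E'
from h import *
np.set_printoptions(precision=4,suppress=True)
c=load('wrist'); o,p,R=Rt(); M=R.as_matrix()
M[:,1]=np.cross(M[:,2],M[:,0])
def crop(X): q=c['R']@X+c['t']; u=c['K']@(q/q[2]); return ((u[0]+.36-140)*3.6,(u[1]+.36-150)*3.6)
a=np.linspace(0,2*np.pi,60)
def circ(y,r,dx=0,dz=0): return np.array([crop(p+M@[dx+r*np.cos(t),y,dz+r*np.sin(t)]) for t in a])
for nm,y,r in (('headtop',-.0275,.01),('collar',.0045,.01),('shankend',.0765,.005),('foot',.0795,.0035)):
    q=circ(y,r); print(nm,'ctr',crop(p+M@[0,y,0]),'u',q[:,0].min(),q[:,0].max(),'v',q[:,1].min(),q[:,1].max())
print('1mm x at foot',np.subtract(crop(p+M@[.001,.0795,0]),crop(p+M@[0,.0795,0])),'1mm z',np.subtract(crop(p+M@[0,.0795,.001]),crop(p+M@[0,.0795,0])))
e=onz(c,140+358/3.6-.36,150+149/3.6-.36,.154); print('eye wrist',e)
print('K scene')
s=load('scene') if 0 else None
arm_rel({'eye':e})
E
```

```text
headtop ctr (np.float64(391.8269992163718), np.float64(487.15386143258104)) u 302.9487327596676 480.7187452162233 v 407.2079427141106 563.7318178637884
collar ctr (np.float64(392.4071296278303), np.float64(359.79482073524287)) u 320.5042634141885 464.33909134310744 v 293.11827496204154 424.1883356074029
shankend ctr (np.float64(393.14611912657745), np.float64(197.56061996458246)) u 368.0093543848467 418.31031290566256 v 173.50799833774118 221.32097301323464
foot ctr (np.float64(393.167395659517), np.float64(192.88967224141894)) u 375.79099808311184 410.5647126859288 v 176.27257456340294 209.366619613292
1mm x at foot [4.9707 0.0051] 1mm z [ 0.0034 -4.735 ]
eye wrist [0.583 0.146 0.154]
K scene
tcp [0.5796 0.1558 0.2905] t 10.15 F [-0.5 -0.7 -0.2] x [0.216 0.976 0.   ] z [-0.976  0.216  0.012]
eye [0.583 0.146 0.154] tool cm [-0.89 13.65 -0.7 ]
```

```bash
python3 -m jog '[[[-0.6,0,-0.3],[-0.012,0,0],1.5],[[-0.4,1.5,-0.2],[0,0,0],1.5],[[0,1.5,0],[0,0,0],1.5],[[0,0.5,0],[0,0,0],1.5],[[0,0,0],[0,0,0],1.5],[[0,0,0],[0,0,0],1.5]]'
python3 - <<'E'
from h import *
arm_rel({'tgt':[.5826,.1450,.245]})
E
```

```text
time_s: 10.65
eef_pos: [0.5839, 0.1354, 0.2562]
eef_rot: [-0.551, 0.556, 0.441, -0.439]
wrist_force: [-0.1, 0.4, -0.1]
opening: 0.214
tcp [0.5839 0.1354 0.2562] t 10.65 F [-0.1  0.4 -0.1] x [ 0.225  0.974 -0.001] z [-0.974  0.225 -0.007]
tgt [0.5826 0.145  0.245 ] tool cm [0.91 1.12 0.35]
```

```bash
python3 -m jog '[[[0.5,0,0.2],[0.007,0,0],1.5],[[0.4,0,0.15],[0,0,0],1.5],[[0,0,0],[0,0,0],1.5],[[0,0,0],[0,0,0],1.5],[[0,0,0],[0,0,0],1.5]]'
python3 - <<'E'
from h import *
arm_rel({'tgt':[.5826,.1450,.245]})
E
```

```text
time_s: 11.07
eef_pos: [0.5838, 0.1452, 0.2594]
eef_rot: [-0.553, 0.555, 0.44, -0.439]
wrist_force: [-0.1, -0.1, -1.0]
opening: 0.215
tcp [0.5838 0.1452 0.2594] t 11.07 F [-0.1 -0.1 -1. ] x [ 0.226  0.974 -0.   ] z [-0.974  0.226 -0.003]
tgt [0.5826 0.145  0.245 ] tool cm [-0.05  1.44  0.11]
```

```bash
python3 -m jog '[[[0,0.5,0.1],[0.003,0,0],1.5],[[0,0.5,0],[0,0,0],1.5],[[0,0.4,0],[0,0,0],1.5],[[0,0,0],[0,0,0],1.5],[[0,0,0],[0,0,0],1.5]]'
python3 - <<'E'
from h import *
c=grab('wrist'); save(c,'w3.png',(180,140,320,245),5.5)
arm_rel({'tgt':[.5826,.1450,.245]})
E
```

```text
time_s: 11.48
eef_pos: [0.5827, 0.146, 0.2441]
eef_rot: [-0.553, 0.554, 0.44, -0.44]
wrist_force: [-0.1, -0.0, -0.0]
opening: 0.216
tcp [0.5826 0.146  0.244 ] t 11.53 F [ 0.6 -1.  -1.7] x [ 0.225  0.974 -0.   ] z [-0.974  0.225 -0.   ]
tgt [0.5826 0.145  0.245 ] tool cm [-0.1  -0.1  -0.03]
```

View pics/w3.png

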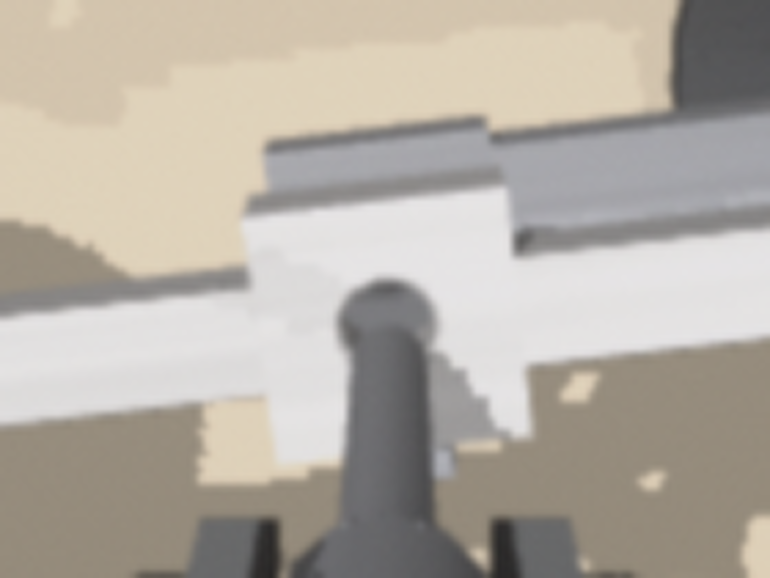

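Eye edges run over columns 337–437 with the top at row 280, and the foot arc's top is at (388,323). I'll check this against the model.

```bash
python3 - <<'E'
from h import *
np.set_printoptions(precision=4,suppress=True)
c=load('wrist'); o,p,R=Rt(); M=R.as_matrix()
def crop(X): q=c['R']@X+c['t']; u=c['K']@(q/q[2]); return np.array([(u[0]+.41-180)*5.5,(u[1]+.41-140)*5.5])
a=np.linspace(0,2*np.pi,90)
def ext(f): q=np.array([crop(f(t)) for t in a]); return q.min(0),q.max(0)
e=np.array([.5833,.1457,.154])
print('eye model',ext(lambda t:e+.0065*np.array([np.cos(t),np.sin(t),0])))
for y,r in ((.0765,.005),(.0795,.0035)): print(y,ext(lambda t:p+M@[r*np.cos(t),y,r*np.sin(t)]))
E
```

```text
eye model (array([340.5815, 281.5246]), array([435.0516, 371.7381]))
0.0765 (array([350.396 , 315.5302]), array([427.2199, 388.5888]))
0.0795 (array([362.188 , 319.8084]), array([415.2988, 370.3765]))
```

The foot is within about 0.5 mm of the eye axis, so I'll insert.

```bash
python3 -m jog '[[[0,0.4,0],[0,0,0],1.5],[[0,0.4,0],[0,0,0],1.5],[[0,0.4,0],[0,0,0],1.5],[[0,0.4,0],[0,0,0],1.5],[[0,0.4,0],[0,0,0],1.5],[[0,0.4,0],[0,0,0],1.5],[[0,0,0],[0,0,0],1.5]]'
python3 - <<'E'
from h import *
arm_rel({'tgt':[.5826,.1457,.158]})
E
```

```text
time_s: 12.12
eef_pos: [0.5825, 0.1458, 0.2172]
eef_rot: [-0.553, 0.554, 0.44, -0.44]
wrist_force: [-0.4, -0.5, -0.5]
opening: 0.211
tcp [0.5825 0.1458 0.2172] t 12.12 F [-0.4 -0.5 -0.5] x [ 0.226  0.974 -0.   ] z [-0.974  0.226  0.   ]
tgt [0.5826 0.1457 0.158 ] tool cm [-0.    5.92 -0.01]
```

Foot now at about 0.138, through the arm eye with no force. I'll continue in the same way.

```bash
python3 -m jog '[[[0,0.4,0],[0,0,0],1.5],[[0,0.4,0],[0,0,0],1.5],[[0,0.4,0],[0,0,0],1.5],[[0,0.4,0],[0,0,0],1.5],[[0,0.4,0],[0,0,0],1.5],[[0,0.4,0],[0,0,0],1.5],[[0,0.4,0],[0,0,0],1.5],[[0,0,0],[0,0,0],1.5]]'
python3 - <<'E'
from h import *
arm_rel({'tgt':[.5826,.1457,.158]})
E
```

```text
time_s: 12.78
eef_pos: [0.5825, 0.1458, 0.1859]
eef_rot: [-0.553, 0.554, 0.44, -0.44]
wrist_force: [-0.7, -0.3, -0.4]
opening: 0.217
tcp [0.5825 0.1458 0.1859] t 12.78 F [-0.7 -0.3 -0.4] x [ 0.226  0.974 -0.001] z [-0.974  0.226  0.   ]
tgt [0.5826 0.1457 0.158 ] tool cm [-0.    2.79 -0.02]
```

```bash
python3 -m jog '[[[0,0.4,0],[0,0,0],1.5],[[0,0.4,0],[0,0,0],1.5],[[0,0.4,0],[0,0,0],1.5],[[0,0.4,0],[0,0,0],1.5],[[0,0.4,0],[0,0,0],1.5],[[0,0,0],[0,0,0],1.5]]'
python3 -m jog '[[[0,0.2,0],[0,0,0],1.5],[[0,0.1,0],[0,0,0],1.5],[[0,0,0],[0,0,0],1.5]]'
```

```text
time_s: 13.28
eef_pos: [0.5826, 0.1458, 0.1639]
eef_rot: [-0.553, 0.554, 0.44, -0.44]
wrist_force: [-0.3, 1.0, -0.6]
opening: 0.215
time_s: 13.53
eef_pos: [0.5825, 0.1458, 0.1603]
eef_rot: [-0.553, 0.554, 0.44, -0.44]
wrist_force: [-0.2, -0.3, -1.5]
opening: 0.209
```

```bash
python3 -m jog '[[[0,0.1,0],[0,0,0],1.5],[[0,0.1,0],[0,0,0],1.5]]'
python3 -m jog '[[[0,0.1,0],[0,0,0],1.5],[[0,0,0],[0,0,0],1.5]]'
```

```text
time_s: 13.7
eef_pos: [0.5828, 0.1458, 0.1587]
eef_rot: [-0.553, 0.554, 0.44, -0.44]
wrist_force: [-0.1, -0.2, -1.4]
opening: 0.213
time_s: 13.87
eef_pos: [0.5831, 0.1458, 0.1586]
eef_rot: [-0.553, 0.554, 0.44, -0.44]
wrist_force: [0.4, 0.5, -0.9]
opening: 0.216
```

The descent has stalled at the expected seating height. I'll release, rise straight up, back away and check.

```bash
python3 -m jog '[[[0,0,0],[0,0,0],2.4],[[0,0,0],[0,0,0],3],[[0,0,0],[0,0,0],4],[[0,0,0],[0,0,0],4],[[0,0,0],[0,0,0],4],[[0,-1,0],[0,0,0],4],[[0,-2,0],[0,0,0],4],[[0,-3,0],[0,0,0],4],[[0,-3,0],[0,0,0],4],[[0,-3,0],[0,0,0],4],[[0,0,3],[0,0,0],4],[[0,0,4],[0,0,0],4]]'
python3 -m jog '[[[0,0,4],[0,0,0],4],[[0,0,4],[0,0,0],4],[[0,0,4],[0,0,0],4],[[0,0,4],[0,0,0],4],[[0,0,0],[0,0,0],4],[[0,0,0],[0,0,0],4]]'
python3 - <<'E'
from h import *
c=grab('top');P=cloud(c); s=grab('scene')
a=cv2.resize(c['frame'][130:240,125:265,::-1],(500,393),interpolation=cv2.INTER_CUBIC)
b=cv2.resize(s['frame'][90:200,270:350,::-1],(286,393),interpolation=cv2.INTER_CUBIC)
cv2.imwrite('pics/end.png',np.hstack([a,b]))
m=(P[...,2]>.172)&(P[...,2]<.2)&(np.hypot(P[...,0]-.5835,P[...,1]-.1455)<.03)
q=P[m]; print(np.median(q,0),(q.min(0)+q.max(0))/2,m.sum()); arm_rel({})
E
```

```text
time_s: 14.87
eef_pos: [0.5176, 0.1597, 0.2865]
eef_rot: [-0.554, 0.555, 0.439, -0.438]
wrist_force: [-0.4, 0.0, -0.3]
opening: 0.466
time_s: 15.37
eef_pos: [0.3514, 0.1986, 0.292]
eef_rot: [-0.552, 0.556, 0.443, -0.435]
wrist_force: [0.7, -0.8, -0.2]
opening: 0.468
[0.58406928 0.14618725 0.18400456] [0.58519234 0.14535586 0.18325064] 48
tcp [0.3526 0.1983 0.2918] t 15.47 F [-0.6  0.8 -0.6] x [0.229 0.973 0.005] z [-0.973  0.229 -0.011]
```

View pics/end.png

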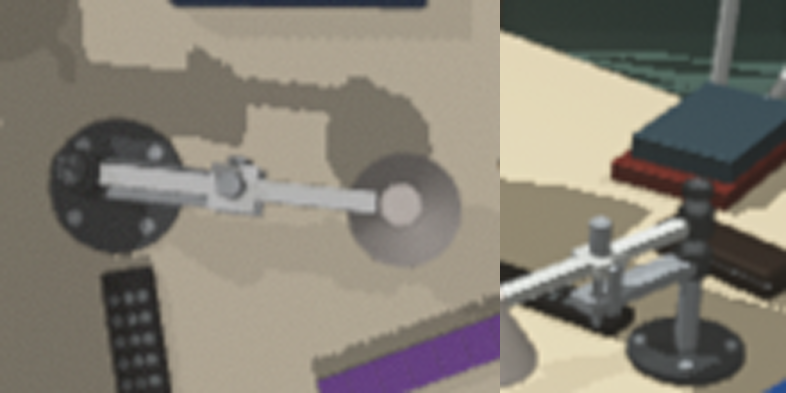

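The pin is upright through both eyes with its head on the boss. The arm tip is at (402,204), which is the same place as in the home picture. Handing in.

```bash
python3 -c "
from bench import ctrl
print(ctrl.hand_in())"
```

```text
the job is handed in; nothing more can be done
None
```

I locked the lamp and handed the job in at about 15.5 s on the robot's clock. The hand-in gave no verdict.

- **Swing arm:** I pushed it home with the closed fingers until it stalled at the stop, at about 11 N sideways. After I released the pin, the shade tip was at the same pixel position as when the arm first reached home.
- **Long pin:** I took it from the right-hand end hole as seen from the robot and lowered it through both eyes. The wrist force never rose above about 2 N. The descent stalled where the head should meet the arm, and I let go.
- **Last checks:** In the final top and scene pictures the pin stands upright through arm and bracket. Its head-top centre measured about 1–2 mm from the eye axis. The head top measured 184 mm above the table against 186 mm expected, within the camera's calibration error. The gripper was well clear when I handed in.
- **Not checked:** I did not measure the two shorter pins and the other objects again at the end. Nothing in the moves or forces suggested the robot touched them.

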